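# Draw a slide case from the dispenser

### The arm

A 7-joint arm with a two-finger parallel gripper is mounted at the origin on the work surface. World frame = base frame: x ahead of the robot, y to its left, z up, the work surface at z = 0. Lengths are in m, angles in rad, forces in N, time in s.
With the tool pointing down it reaches from about 0.425 to 0.925 m from the base axis. Payload 6.8 kg.
Tool frame: the origin (TCP) lies on the centre line of the jaws, within the pads' length; the fingertips stand bot.tip_reach ahead of it and the grasp point (between the pads) lies 3 mm ahead of it (bot.tip_reach is the distance from the TCP to the fingertips, in m); z points along the fingers, y is the line along which they close (so a half turn about z gives the same grasp; the last joint's range is limited). The gripper opens to 85 mm and grips with 20 to 120 N. Pads are 22 mm wide; open, the fingers measure 114 mm over their backs; the gripper's body (76 mm by 85 mm) begins 54 mm behind the grasp point. The pads swing forward as they close: fully open they stand 13 mm farther back than shut.
Start: joints at [1.239, 0.477, 0.022, 1.555, -0.011, 1.109, -0.083], TCP at [0.15, -0.658, 0.253] pointing down, gripper open.
Joint ranges: [-2.96, 2.96], [-0.34, 2.1], [-1.41, 1.46], [0.24, 2.44], [-1.37, 4.51], [0.17, 1.92], [-2.96, 2.96]. Speed limits (rad/s): [2.39, 2.39, 3.14, 3.14, 3.14, 3.14, 3.14].

### API

Orientations are given as a unit quaternion [w, x, y, z].
In Python, from station import bot gives the robot as it stands.
- The arm moves only by the tool jog_arm, never from a script. Its argument "deltas" is a list of rows, each a list of 7 numbers: the shift along the world's x, y, z in m, then the turn, a rotation vector about the world's x, y, z in rad, then the opening, from 0 (shut) to 1 (fully open). In form: [[x, y, z, rx, ry, rz, grip], ...]. A call has 1 to 10 rows; each row shifts and turns the commanded pose from where the row before left it; what a row does not reach is not made up. A row lasts 1/10 s, in which the tool goes at most 50 mm and 8.59 degrees, less where a joint would pass 70% of its speed; a pose out of reach is approached as far as the arm can. A call with a gripper value outside its range is refused whole. The fingers move at their own pace and stop on an object; "newtons" is the grip in N (left out, the last holds). Time passes only in rows, so rows that do not move let the fingers close. It gives the time, the measured TCP pose, the force, the opening and the grip force at its end, in the units of the state.
- bot.get_obs(): the state, without advancing time (a new reading comes with each control period).
- bot.read_camera(name): name is "side" or "top" or "wrist"; returns a dict with "img" (384x512x3 uint8, red, green, blue), "K" (3x3 intrinsics, pixels), "dist_coeffs" ([k1, k2, p1, p2, k3] as OpenCV has them; the pictures are not rectified), "eye" and "attitude" of the camera in the world. Camera axes: x right, y down, z forward; pixel columns grow to the right and rows downward; lengths in m; the calibration is good to about 2 mm. A picture is of the moment at which its call begins. There is no depth.
- bot.hand_in(): hands the job in; it is judged then, once.
The state is a dict: "t": time; "q": joint angles; "joint_vel": joint speeds; "joint_torque": joint torques, N m; "eef_pos": TCP position; "tool_rot": TCP orientation; "contact_force": force on the tool from outside, world axes, zero at the start; "torque": the same for the moment, N m; "gripper_width": opening from 0.0 (shut) to 1.0 (fully open); "grasp_force": force on a finger pad.
Only numpy, scipy, OpenCV 4.12 (cv2) and the standard library are available. Lean on these libraries where they do the work, as an engineer would, in place of code of your own. Each camera call takes 0.05 s, during which the arm holds its last target. There are 200 camera calls.

### The job

Pull the bottom blue slide case straight out through the mouth of its dispenser, leaving the other blue cases to drop down inside it. Then lower the case into the dark-lined steel tray, do not drop it in, and leave it lying flat, with its length along the tray's length.

Things in the scene. Friction and masses are not known exactly. Their poses are not given: they have to be found in the camera images.
- blue_case0_center (a point): Centre of the bottom blue case, the one to take: closed rigid plastic slide case, 120 (x) x 45 (y) x 10 mm, 70 g, blank white label near its outer (-x) end. One of four alike, stacked flat; yellow ones in a like dispenser are not wanted. Underside 28 mm above the table. The outer end sticks 40 to 46 mm out of the mouth, free above, below and beside: grip it there across its width.
- blue_magazine: Fixed dispenser of the blue cases, origin: centre of its underside, on the table. White base 134 (x) x 63 x 28 mm high; clear walls to 72 mm above the table. Mouth faces its -x, roughly to the robot: 51 mm wide, 28 to 43 mm above the table, outer face at x = -67 mm. The bottom case slides out along -x, clear once its centre passes x = -127 mm; the front wall holds the others back.
- blue_case1_center (a point): Centre of the second blue case from the bottom (same size and axes), resting on the bottom one, centre 43 mm above the table. It must stay in the dispenser, where it drops 10 mm to the floor.
- tray_floor (a point): Centre of the inner floor of the fixed, shallow, empty steel tray with a dark liner: floor 5 mm above the table, inside 170 (its x, the length) x 115 mm (its y), walls 5 mm thick, rim 13 mm above the table.
There are look-alikes about, which are no part of the job. What is shaped like the part that bears blue_case0_center but green or turquoise is not meant.

How it is judged:
By the outcome, as a careful person would: the job done as asked, in the order asked, and still so for the second after the job is handed in, with the robot touching nothing.
It also fails if it takes over 37 s, if anything falls off the work surface, if the arm or the gripper's body presses on something with over 40 N, if the wrist force passes 120 N, or if a joint passes its speed limit or range.

## Working session

There is one attempt and no reset: what is moved stays moved. The work goes in short steps, Python scripts to look and compute and a tool call to move; the robot and the scene stay as the last step left them, time stands still between calls to the robot, and variables do not carry over. Pictures are saved under pics/ and viewed, at most 10 in all, crops included, and the job is handed in when it is done.

Besides the shell and the picture viewer there is one more tool, called after "Emit:" in YAML: its name, and indented under it one key for each argument. jog_arm: Moves the arm, as the interface text tells. Its arguments: {"type":"object","properties":{"deltas":{"type":"array"},"newtons":{"type":"number"}},"required":["deltas"]}

```bash
mkdir -p pics; cat > h.py <<'E'
import numpy as np,cv2,pickle
from scipy.spatial.transform import Rotation as R
def snap(bot,n,tag):
    c=bot.read_camera(n); pickle.dump(c,open(f'pics/{tag}.pkl','wb')); cv2.imwrite(f'pics/{tag}.png',c['img'][:,:,::-1]); return c
def load(tag): return pickle.load(open(f'pics/{tag}.pkl','rb'))
def Rc(c):
    a=np.array(c['attitude'],float)
    return a if a.shape==(3,3) else R.from_quat(a[[1,2,3,0]]).as_matrix()
def back(c,uv,z):
    p=cv2.undistortPoints(np.array(uv,float).reshape(-1,1,2),np.array(c['K']),np.array(c['dist_coeffs']))[:,0]
    d=np.c_[p,np.ones(len(p))]@Rc(c).T; e=np.array(c['eye'])
    return e+d*((np.array(z)-e[2])/d[:,2])[:,None]
def proj(c,P):
    M=Rc(c).T; r=cv2.Rodrigues(M)[0]
    return cv2.projectPoints(np.array(P,float).reshape(-1,1,3),r,-M@np.array(c['eye']),np.array(c['K']),np.array(c['dist_coeffs']))[0][:,0]
E
python3 - <<'E'
from station import bot
from h import *
o=bot.get_obs(); print(o, bot.tip_reach)
a=snap(bot,'top','top0');b=snap(bot,'side','side0');w=snap(bot,'wrist','wrist0')
for c in(a,b,w):print(c['eye'],c['attitude'],c['K'])
cv2.imwrite('pics/all0.png',cv2.resize(np.vstack([np.hstack([a['img'],b['img']]),np.hstack([w['img'],w['img']*0])])[:,:,::-1],(800,600)))
E
```

```text
{'t': 0.0, 'q': array([ 1.23891039,  0.47778605,  0.022335  ,  1.55643839, -0.01153057,
        1.10926921, -0.0830641 ]), 'joint_vel': array([-6.56161555e-04, -6.26489807e-04, -6.05235500e-04,  1.68674539e-03,
       -8.49611029e-05,  2.13518884e-03, -2.93779265e-04]), 'joint_torque': array([ 7.21447268e-04, -5.96455836e+01,  1.60916727e+00, -2.81193835e+01,
        1.27077903e-02,  9.23201675e-03,  4.02650210e-05]), 'eef_pos': array([ 0.14967932, -0.65764455,  0.2523405 ]), 'tool_rot': array([-8.74033323e-04,  9.93743428e-01,  1.11683536e-01, -1.49309978e-04]), 'contact_force': array([ 0.78728649, -0.31392644, -0.25691162]), 'torque': array([0.0078181 , 0.01205721, 0.04267889]), 'grasp_force': 0.0, 'gripper_width': 1.0011360360064696} 0.022
[0.41104926 0.00972349 0.832152  ] [-0.03766998  0.70519975 -0.70515837  0.06345041] [[405.01330077   0.         254.43627471]
 [  0.         405.01330077 190.56776512]
 [  0.           0.           1.        ]]
[0.07809399 0.48076634 0.77581347] [ 0.12893202 -0.32577028  0.8734517  -0.33813073] [[392.6713007    0.         258.84857017]
 [  0.         392.6713007  191.80318128]
 [  0.           0.           1.        ]]
[ 0.23119805 -0.63984262  0.37363405] [ 0.12821605  0.77121067 -0.61499934 -0.10281318] [[308.64539908   0.         256.31439672]
 [  0.         308.64539908 194.10339974]
 [  0.           0.           1.        ]]
```

View pics/top0.png

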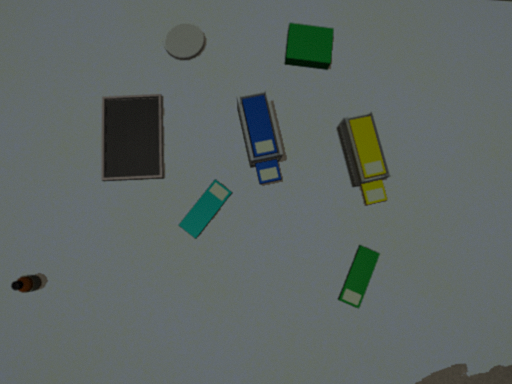

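View pics/side0.png

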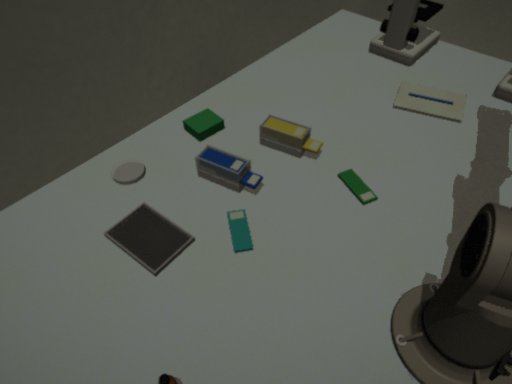

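Top view: blue dispenser at about (262,128), with its bottom case's tab at (269,173). The tray is at (133,137). Look-alikes: yellow tab (374,192), loose turquoise case (206,209), loose green case (359,276) and a green box (310,46). I choose the blue tab at (269,173) and will check it in a close crop.

```bash
python3 - <<'E'
from h import *
c=load('top0'); s=load('side0')
A=cv2.resize(c['img'][80:200,90:300],None,fx=3.8,fy=3.8,interpolation=cv2.INTER_CUBIC)
A=np.clip(A.astype(float)*1.6,0,255).astype(np.uint8)
cv2.imwrite('pics/crop.png',A[:,:,::-1])
for nm,cc in(('top',c),('side',s)):
    h=cv2.cvtColor(cc['img'],cv2.COLOR_RGB2HSV)
    m=((h[:,:,0]>100)&(h[:,:,0]<130)&(h[:,:,1]>120)&(h[:,:,2]>40)).astype(np.uint8)
    n,l,st,ce=cv2.connectedComponentsWithStats(m)
    for i in range(1,n):
        if st[i,4]>30:
            pts=np.argwhere(l==i)[:,::-1].astype(np.float32); r=cv2.minAreaRect(pts); print(nm,st[i],ce[i].round(1),cv2.boxPoints(r).round(1).tolist())
E
```

```text
top [ 242   95   35   62 1172] [258.1 121.8] [[240.8000030517578, 99.0], [263.6000061035156, 93.69999694824219], [277.1000061035156, 151.89999389648438], [254.1999969482422, 157.1999969482422]]
top [255 159  26  25 268] [267.3 169. ] [[254.5, 162.89999389648438], [276.3999938964844, 158.1999969482422], [280.79998779296875, 179.0], [259.0, 183.60000610351562]]
side [410  94  42  10  51] [430.1  98.1] [[409.8999938964844, 94.5], [410.1000061035156, 93.4000015258789], [451.20001220703125, 101.9000015258789], [451.0, 103.0999984741211]]
side [200 148  36  20 362] [217.9 157.5] [[199.6999969482422, 156.89999389648438], [203.89999389648438, 145.8000030517578], [235.39999389648438, 157.89999389648438], [231.1999969482422, 169.0]]
side [241 172  21  16 107] [248.7 179.6] [[240.1999969482422, 181.8000030517578], [245.60000610351562, 170.0], [261.3999938964844, 177.1999969482422], [256.0, 189.0]]
```

View pics/crop.png

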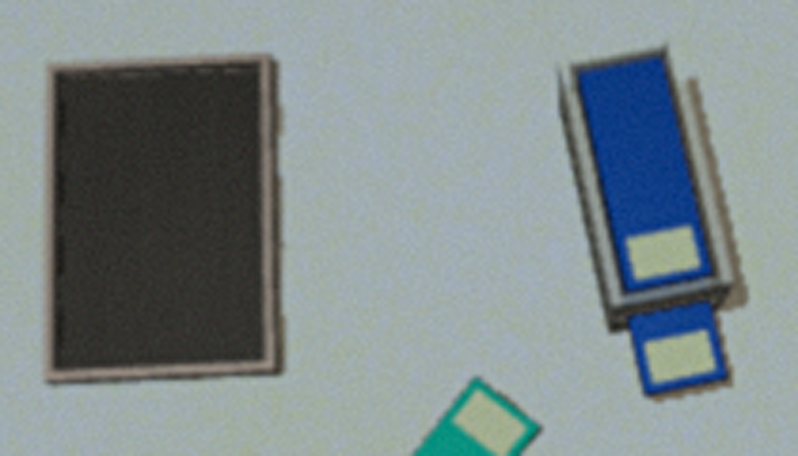

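The crop confirms the choice: a blue tab with a white label at crop (680,350), sticking out under the blue stack. The tray is empty, with rim corners at crop (50,65), (270,57), (278,370) and (48,380). Next I convert these to positions.

```bash
python3 - <<'E'
from h import *
c=load('top0'); s=load('side0')
f=lambda L:[((x+.5)/3.8-.5+90,(y+.5)/3.8-.5+80) for x,y in L]
def rect(n,P):
    print(n,P[:,:2].round(4).tolist(),'sides',[round(float(np.linalg.norm(P[i]-P[(i+1)%4])),4) for i in range(4)],'c',P.mean(0).round(4))
def ang(a,b): d=b-a; return np.degrees(np.arctan2(d[1],d[0])).round(2)
T=back(c,[(240.8,99),(263.6,93.7),(277.1,151.9),(254.2,157.2)],.068); rect('topcase',T); print('ang +x',ang(T[3],T[0]),ang(T[2],T[1]))
t=back(c,f([(628,318),(710,302),(729,381),(648,398)]),.038);rect('tab',t); print(ang(t[3],t[0]),ang(t[2],t[1]),ang(t[2],t[3])-90)
r=back(c,f([(50,65),(270,57),(280,372),(47,380)]),.013);rect('trayrim',r);
r=back(c,f([(57,70),(265,63),(268,362),(54,371)]),.013);rect('trayinrim',r); print(ang(r[3],r[0]),ang(r[2],r[1]))
# side view: tab & tray
t2=back(s,[(261.4,177.2),(256,189)],.036); print('side tab outer',t2.round(4).tolist())
tr=back(s,[(145,205),(194,238),(155,271),(106,236)],.013); rect('side tray',tr)
E
```

```text
topcase [[0.7041, 0.0082], [0.7157, -0.0371], [0.5971, -0.0626], [0.5863, -0.0181]] sides [0.0467, 0.1213, 0.0458, 0.1206] c [ 0.6508 -0.0274  0.068 ]
ang +x 12.56 12.13
tab [[0.5807, -0.0205], [0.5896, -0.064], [0.5472, -0.0735], [0.538, -0.0309]] sides [0.0443, 0.0434, 0.0436, 0.0439] c [ 0.5639 -0.0472  0.038 ]
13.64 12.71 12.159999999999997
trayrim [[0.7291, 0.3005], [0.7338, 0.1777], [0.5556, 0.166], [0.5509, 0.2918]] sides [0.1229, 0.1786, 0.1258, 0.1784] c [0.6424 0.234  0.013 ]
trayinrim [[0.7262, 0.2964], [0.7303, 0.1803], [0.5611, 0.1727], [0.5559, 0.2882]] sides [0.1162, 0.1694, 0.1157, 0.1705] c [0.6433 0.2344 0.013 ]
2.75 2.59
side tab outer [[0.5539, -0.0709, 0.036], [0.5366, -0.0297, 0.036]]
side tray [[0.7286, 0.1811], [0.5577, 0.1699], [0.5568, 0.2871], [0.7205, 0.3021]] sides [0.1713, 0.1172, 0.1644, 0.1212] c [0.6409 0.235  0.013 ]
```

Emit:
jog_arm:
  deltas:
    - [0.015, 0.023, 0, 0, 0, 0, 1]
    - [0.025, 0.038, 0, 0, 0, 0, 1]
    - [0.025, 0.038, 0, 0, 0, 0, 1]
    - [0.025, 0.038, 0, 0, 0, 0, 1]
    - [0.025, 0.038, 0, 0, 0, 0, 1]
    - [0.025, 0.038, 0, 0, 0, 0, 1]
    - [0.025, 0.038, 0, 0, 0, 0, 1]
    - [0.025, 0.038, 0, 0, 0, 0, 1]
    - [0.025, 0.038, 0, 0, 0, 0, 1]
    - [0.025, 0.038, 0, 0, 0, 0, 1]
  newtons: 40

```text
t: 1.15
eef_pos: [0.3904, -0.2915, 0.2533]
tool_rot: [0.0, 0.994, 0.112, 0.0]
contact_force: [0.9, 0.6, -0.6]
gripper_width: 1.002
grasp_force: 0.0
```

Emit:
jog_arm:
  deltas:
    - [0.028, 0.039, 0, 0, 0, 0, 0.8]
    - [0.028, 0.039, 0, 0, 0, 0, 0.8]
    - [0.028, 0.039, 0, 0, 0, 0, 0.8]
    - [0.028, 0.039, 0, 0, 0, 0, 0.8]
    - [0.028, 0.039, 0, 0, 0, 0, 0.8]
    - [0.022, 0.033, 0, 0, 0, 0, 0.8]
    - [0.006, 0.011, -0.03, 0, 0, -0.007, 0.8]
    - [0, 0, -0.04, 0, 0, 0, 0.8]
    - [0, 0, -0.03, 0, 0, 0, 0.8]
    - [0, 0, 0, 0, 0, 0, 0.8]

```text
t: 2.15
eef_pos: [0.5546, -0.0541, 0.1492]
tool_rot: [-0.001, 0.994, 0.108, -0.004]
contact_force: [-0.2, -0.7, 0.3]
gripper_width: 0.801
grasp_force: 0.0
```

```bash
python3 - <<'E'
from station import bot
from h import *
o=bot.get_obs(); print({k:o[k].round(4) if hasattr(o[k],'round') else o[k] for k in('t','q','eef_pos','tool_rot','gripper_width')})
w=snap(bot,'wrist','w1'); print(w['eye'],w['attitude'])
p=o['eef_pos']
u=np.array([.977,.214,0]); e=np.array([.5426,-.0522,.038]); v=np.array([-.214,.977,0])
print('pred tab corners',proj(w,[e+v*.0225,e-v*.0225,e+u*.043+v*.0225,e+u*.043-v*.0225]).round(1).tolist())
cv2.imwrite('pics/w1b.png',np.clip(w['img'][:,:,::-1]*1.6,0,255))
E
```

```text
{'t': 2.15, 'q': array([ 0.2532,  0.4352, -0.3374,  1.9099,  0.188 ,  0.8357, -1.5364]), 'eef_pos': array([ 0.5546, -0.0541,  0.1492]), 'tool_rot': array([-7.000e-04,  9.941e-01,  1.084e-01, -4.200e-03]), 'gripper_width': 0.8012858116216898}
[ 0.6371948  -0.03664097  0.26971333] [ 0.13082348  0.76871502 -0.6170337  -0.10598042]
pred tab corners [[222.5, 210.5], [278.0, 210.7], [220.6, 158.5], [279.4, 158.7]][ WARN:0@0.518] global loadsave.cpp:1063 imwrite_ Unsupported depth image for selected encoder is fallbacked to CV_8U.
```

View pics/w1b.png

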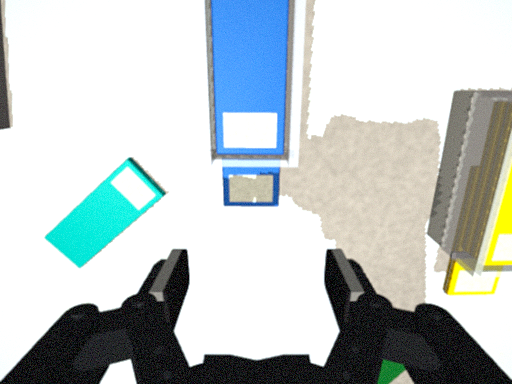

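The wrist view shows the blue tab's outer corners at (223,206) and (279,206), about 4 px from the prediction. The inner fingertips are at about (188,250) and (326,250). The next calculation gives the tip height from these.

```bash
python3 - <<'E'
from h import *
w=load('w1')
print('tab outer',back(w,[(223,206.5),(279,206.5)],.038).round(4).tolist())
p=np.array([.5546,-.0541,.1492]); q=np.array([9.941e-01,1.084e-01,-4.2e-3,-7e-4]); M=R.from_quat(q).as_matrix(); print(M.round(3).tolist())
for k in(.0,.005,.01,.015,.019,.022,.026):
    print(k,proj(w,[p+M@[x,s*.034,k] for s in(-1,1) for x in(-.011,.011)]).round(0).tolist())
im=np.clip(w['img'][225:384,100:420].astype(float)*2.5,0,255)
cv2.imwrite('pics/w1c.png',cv2.resize(im[:,:,::-1],None,fx=2.5,fy=2.5).astype(np.uint8))
E
```

```text
tab outer [[0.5413, -0.0299, 0.038], [0.5511, -0.0741, 0.038]]
[[0.976, 0.216, -0.009], [0.216, -0.976, 0.0], [-0.008, -0.002, -1.0]]
0.0 [[183.0, 300.0], [179.0, 259.0], [327.0, 300.0], [331.0, 259.0]]
0.005 [[185.0, 293.0], [182.0, 254.0], [325.0, 293.0], [328.0, 254.0]]
0.01 [[188.0, 287.0], [184.0, 248.0], [323.0, 287.0], [326.0, 248.0]]
0.015 [[190.0, 281.0], [186.0, 243.0], [321.0, 281.0], [324.0, 243.0]]
0.019 [[191.0, 277.0], [188.0, 240.0], [319.0, 277.0], [322.0, 240.0]]
0.022 [[192.0, 274.0], [189.0, 237.0], [318.0, 274.0], [321.0, 237.0]]
0.026 [[194.0, 269.0], [191.0, 233.0], [317.0, 269.0], [319.0, 233.0]]
```

View pics/w1c.png

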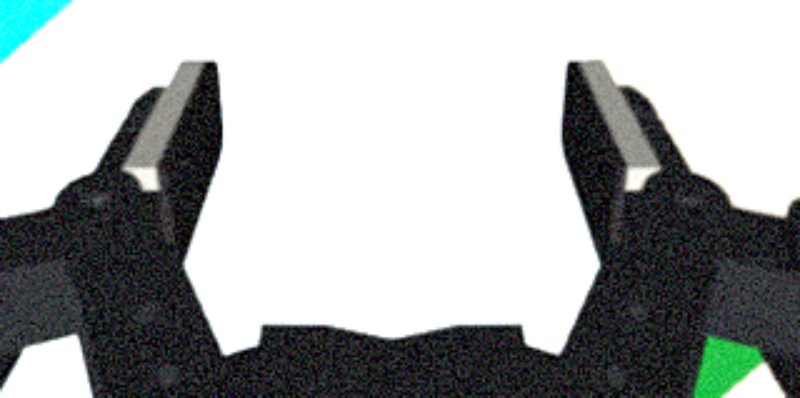

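Emit:
jog_arm:
  deltas:
    - [0.0075, 0.006, -0.02, 0, -0.009, 0, 0.8]
    - [0, 0, -0.03, 0, 0, 0, 0.8]
    - [0, 0, -0.02, 0, 0, 0, 0.8]
    - [0, 0, 0, 0, 0, 0, 0.8]
    - [0, 0, 0, 0, 0, 0, 0.8]

```text
t: 2.7
eef_pos: [0.5665, -0.0483, 0.0851]
tool_rot: [0.001, 0.994, 0.108, 0.006]
contact_force: [0.0, -0.3, -0.6]
gripper_width: 0.8
grasp_force: 0.0
```

Emit:
jog_arm:
  deltas:
    - [-0.0045, 0.0, 0, 0, 0.011, 0, 0.8]
    - [0, 0, -0.015, 0, 0, 0, 0.8]
    - [0, 0, -0.012, 0, 0, 0, 0.8]
    - [0, 0, -0.008, 0, 0, 0, 0.8]
    - [0, 0, -0.004, 0, 0, 0, 0.8]
    - [0, 0, 0, 0, 0, 0, 0.8]
    - [0, 0, 0, 0, 0, 0, 0.8]

```text
t: 3.4
eef_pos: [0.5609, -0.0481, 0.0443]
tool_rot: [-0.0, 0.994, 0.108, -0.001]
contact_force: [0.4, -0.1, 0.1]
gripper_width: 0.797
grasp_force: 0.0
```

```bash
python3 - <<'E'
from station import bot
from h import *
w=snap(bot,'wrist','w2');s=snap(bot,'side','s2');o=bot.get_obs();print(o['eef_pos'],o['tool_rot'])
a=np.clip(w['img'].astype(float)*1.3,0,255)[120:384,60:452]
b=cv2.resize(np.clip(s['img'][130:220,190:310].astype(float)*1.5,0,255).astype(np.uint8),(352,264),interpolation=cv2.INTER_CUBIC)
cv2.imwrite('pics/c2.png',np.hstack([a.astype(np.uint8),b])[:,:,::-1])
E
```

```text
[ 0.56115637 -0.0481656   0.0446407 ] [-6.28029338e-05  9.94134235e-01  1.08151274e-01 -6.48121993e-04]
```

View pics/c2.png

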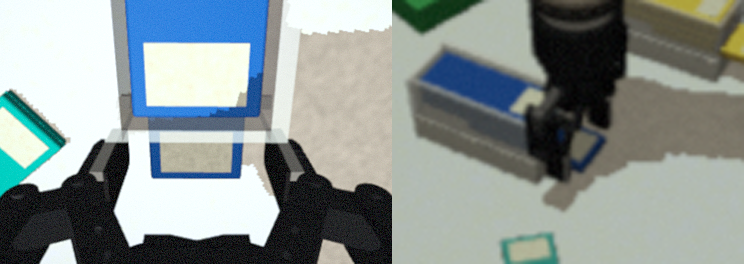

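The fingers straddle the tab: tips at crop x 115 and 282, tab at 152 to 243, so it is centred. Closing now.

Emit:
jog_arm:
  deltas:
    - [0, 0, 0.0015, 0, 0, 0, 0.6]
    - [0, 0, 0, 0, 0, 0, 0.4]
    - [0, 0, 0, 0, 0, 0, 0.4]
    - [0, 0, 0, 0, 0, 0, 0.4]
    - [0, 0, 0, 0, 0, 0, 0.4]
    - [0, 0, 0, 0, 0, 0, 0.4]
  newtons: 45

```text
t: 4.1
eef_pos: [0.5612, -0.0482, 0.0466]
tool_rot: [0.0, 0.994, 0.108, -0.001]
contact_force: [-2.3, 0.0, 5.9]
gripper_width: 0.511
grasp_force: 48.9
```

Emit:
jog_arm:
  deltas:
    - [-0.0039, -0.00085, 0, 0, 0, 0, 0.4]
    - [-0.0078, -0.0017, 0, 0, 0, 0, 0.4]
    - [-0.0098, -0.00215, 0, 0, 0, 0, 0.4]
    - [-0.0098, -0.00215, 0, 0, 0, 0, 0.4]
    - [-0.0098, -0.00215, 0, 0, 0, 0, 0.4]
    - [-0.0098, -0.00215, 0, 0, 0, 0, 0.4]

```text
t: 4.7
eef_pos: [0.5085, -0.0597, 0.0457]
tool_rot: [-0.0, 0.994, 0.108, -0.001]
contact_force: [2.3, 0.6, 3.3]
gripper_width: 0.511
grasp_force: 48.5
```

Emit:
jog_arm:
  deltas:
    - [-0.0098, -0.00215, 0, 0, 0, 0, 0.4]
    - [-0.0098, -0.00215, 0, 0, 0, 0, 0.4]
    - [-0.0098, -0.00215, 0, 0, 0, 0, 0.4]
    - [-0.0098, -0.00215, 0, 0, 0, 0, 0.4]
    - [-0.0078, -0.0017, 0, 0, 0, 0, 0.4]
    - [0, 0, 0, 0, 0, 0, 0.4]
    - [0, 0, 0, 0, 0, 0, 0.4]

```text
t: 5.4
eef_pos: [0.4629, -0.0697, 0.0458]
tool_rot: [-0.0, 0.994, 0.108, -0.001]
contact_force: [0.4, -0.2, -0.8]
gripper_width: 0.515
grasp_force: 48.2
```

```bash
python3 - <<'E'
from station import bot
from h import *
w=snap(bot,'wrist','w3');s=snap(bot,'side','s3');o=bot.get_obs();print(o['eef_pos'],o['tool_rot'],o['contact_force'],w['eye'])
a=np.clip(w['img'].astype(float)*1.3,0,255)[60:384,60:452]
b=cv2.resize(np.clip(s['img'][130:250,180:325].astype(float)*1.5,0,255).astype(np.uint8),(392,324),interpolation=cv2.INTER_CUBIC)
cv2.imwrite('pics/c3.png',np.hstack([a.astype(np.uint8),b])[:,:,::-1])
E
```

```text
[ 0.46345996 -0.06950318  0.04586208] [-1.34915500e-04  9.94124525e-01  1.08240091e-01 -7.02883570e-04] [ 0.3081258  -0.95420488 -0.9742916 ] [ 0.54469306 -0.05221385  0.16683614]
```

View pics/c3.png

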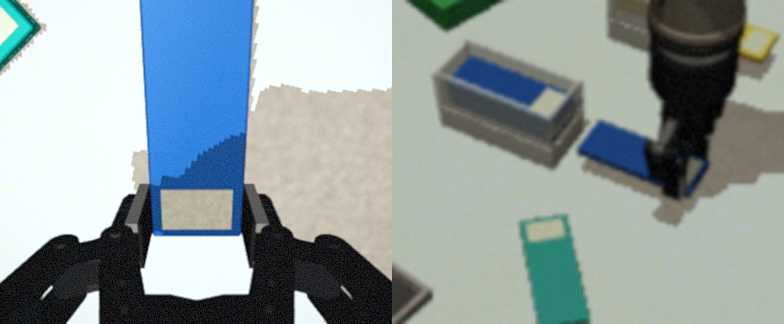

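```bash
python3 - <<'E'
from h import *
w=load('w3')
p=np.array([.46346,-.0695,.04586]);y=np.radians(12.43);u=np.array([np.cos(y),np.sin(y),0]);v=np.array([-u[1],u[0],0])
E=back(w,[(154+60,60+235),(243+60,60+235)],.038); print([(((e-p)@u).round(4),((e-p)@v).round(4)) for e in E])
im=w['img'];
for row in (64,100,140,180,220,235,250):
    h=cv2.cvtColor(im[row:row+1],cv2.COLOR_RGB2HSV)[0]; m=np.where((h[:,0]>98)&(h[:,0]<130)&(h[:,1]>110)&(np.abs(np.arange(512)-257)<75))[0]
    if not len(m): continue
    e=back(w,[(m[0]-.5,row),(m[-1]+.5,row)],.038); print(row,m[0],m[-1],[(((q-p)@u).round(4),((q-p)@v).round(4)) for q in e],np.linalg.norm(e[0]-e[1]).round(4))
E
```

```text
[(np.float64(-0.0147), np.float64(0.0205)), (np.float64(-0.0147), np.float64(-0.024))]
64 200 312 [(np.float64(0.092), np.float64(0.0214)), (np.float64(0.092), np.float64(-0.0224))] 0.0438
100 202 310 [(np.float64(0.0785), np.float64(0.0213)), (np.float64(0.0785), np.float64(-0.0224))] 0.0437
140 204 308 [(np.float64(0.0625), np.float64(0.0214)), (np.float64(0.0625), np.float64(-0.0224))] 0.0438
180 207 306 [(np.float64(0.0451), np.float64(0.021)), (np.float64(0.0451), np.float64(-0.0225))] 0.0435
220 209 304 [(np.float64(0.0262), np.float64(0.0211)), (np.float64(0.0262), np.float64(-0.0226))] 0.0437
235 209 303 [(np.float64(0.0186), np.float64(0.0215)), (np.float64(0.0186), np.float64(-0.0225))] 0.044
250 209 303 [(np.float64(0.0107), np.float64(0.0219)), (np.float64(0.0107), np.float64(-0.0229))] 0.0448
```

Emit:
jog_arm:
  deltas:
    - [0, 0, 0.01, 0, 0, 0, 0.4]
    - [0, 0, 0.025, 0, 0, 0, 0.4]
    - [0, 0, 0.03, 0, 0, 0, 0.4]
    - [0, 0, 0.03, 0, 0, 0, 0.4]
    - [0, 0, 0.015, 0, 0, 0, 0.4]
    - [0, 0.01, 0, 0, 0, 0, 0.4]
    - [0.005, 0.02, 0, 0, 0, -0.02, 0.4]
    - [0.01, 0.025, 0, 0, 0, -0.02, 0.4]
    - [0.012, 0.03, 0, 0, 0, -0.02, 0.4]
    - [0.015, 0.03, 0, 0, 0, -0.02, 0.4]

```text
t: 6.5
eef_pos: [0.5043, 0.0471, 0.155]
tool_rot: [-0.0, 0.998, 0.068, -0.002]
contact_force: [0.1, -0.8, 0.2]
gripper_width: 0.511
grasp_force: 48.2
```

Emit:
jog_arm:
  deltas:
    - [0.015, 0.03, 0, 0, 0, -0.02, 0.4]
    - [0.018, 0.035, 0, 0, 0, -0.02, 0.4]
    - [0.018, 0.035, 0, 0, 0, -0.02, 0.4]
    - [0.018, 0.035, 0, 0, 0, -0.02, 0.4]
    - [0.013, 0.026, 0, 0, 0, -0.01, 0.4]
    - [0.008, 0.016, 0, 0, 0, 0, 0.4]
    - [0.004, 0.008, 0, 0, 0, 0, 0.4]
    - [0, 0, 0, 0, 0, 0, 0.4]
    - [0, 0, 0, 0, 0, 0, 0.4]

```text
t: 7.4
eef_pos: [0.5982, 0.2294, 0.1551]
tool_rot: [0.0, 1.0, 0.023, -0.002]
contact_force: [0.9, 0.2, -0.4]
gripper_width: 0.511
grasp_force: 48.2
```

```bash
python3 - <<'E'
from station import bot
from h import *
w=snap(bot,'wrist','w4');t=snap(bot,'top','t4');o=bot.get_obs();print(o['eef_pos'],o['tool_rot'],o['contact_force'],o['q'].round(2))
a=np.clip(w['img'].astype(float)*1.3,0,255)[0:324,60:452]
b=cv2.resize(np.clip(t['img'][80:200,90:235].astype(float)*1.5,0,255).astype(np.uint8),(392,324),interpolation=cv2.INTER_CUBIC)
cv2.imwrite('pics/c4.png',np.hstack([a.astype(np.uint8),b])[:,:,::-1])
E
```

```text
[0.59857815 0.22875746 0.15550773] [ 4.07811961e-04  9.99743113e-01  2.26228648e-02 -1.32224971e-03] [ 0.24891204 -0.17839935 -0.7580456 ] [-0.19  0.55 -0.37  1.71  0.24  0.93 -2.18]
```

View pics/c4.png

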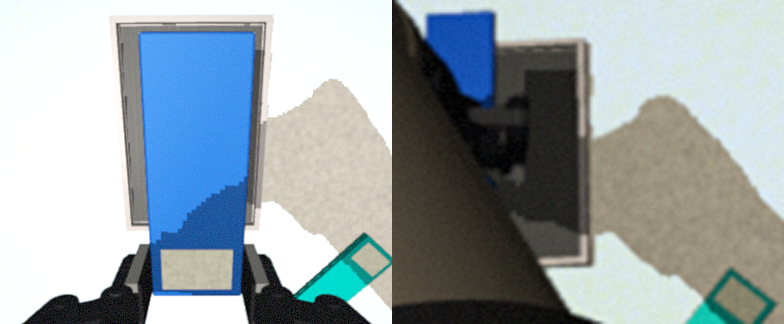

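The case is level over the tray, with tray rim corners at crop (110,16), (272,15), (257,230) and (127,229). I check the tray's position again from this view.

```bash
python3 - <<'E'
from h import *
w=load('w4'); P=back(w,[(170,16),(332,15),(317,230),(187,229)],.013); print(P.round(4).tolist(),P.mean(0))
d=P[0]-P[3]; e=P[1]-P[2]; f=P[3]-P[2]; print(np.degrees(np.arctan2(d[1],d[0])),np.degrees(np.arctan2(e[1],e[0])),np.linalg.norm(d),np.linalg.norm(f))
E=back(w,[(154+60,294),(242+60,294),(140+60,31),(254+60,31)],.147); print(E.round(4).tolist(),E.mean(0))
E
```

```text
[[0.7311, 0.3004, 0.013], [0.7375, 0.1775, 0.013], [0.5581, 0.1695, 0.013], [0.5535, 0.2917, 0.013]] [0.64504949 0.23476265 0.013     ]
2.803666020078944 2.5833327521613088 0.1778506305320172 0.12231166953816859
[[0.5837, 0.2492, 0.147], [0.5857, 0.2053, 0.147], [0.7015, 0.2548, 0.147], [0.7035, 0.2119, 0.147]] [0.643607   0.23030387 0.147     ]
```

Emit:
jog_arm:
  deltas:
    - [0, 0.004, -0.01, 0, 0, 0, 0.4]
    - [0, 0, -0.025, 0, 0, 0, 0.4]
    - [0, 0, -0.025, 0, 0, 0, 0.4]
    - [0, 0, -0.025, 0, 0, 0, 0.4]
    - [0, 0, -0.02, 0, 0, 0, 0.4]
    - [0, 0, -0.01, 0, 0, 0, 0.4]
    - [0, 0, -0.005, 0, 0, 0, 0.4]
    - [0, 0, 0, 0, 0, 0, 0.4]
    - [0, 0, 0, 0, 0, 0, 0.4]

```text
t: 8.4
eef_pos: [0.5995, 0.2347, 0.0367]
tool_rot: [-0.0, 1.0, 0.023, -0.0]
contact_force: [0.1, -0.3, -2.1]
gripper_width: 0.51
grasp_force: 48.2
```

Emit:
jog_arm:
  deltas:
    - [0, 0, -0.004, 0, 0, 0, 0.4]
    - [0, 0, -0.003, 0, 0, 0, 0.4]
    - [0, 0, -0.001, 0, 0, 0, 0.4]
    - [0, 0, 0, 0, 0, 0, 0.4]
    - [0, 0, 0, 0, 0, 0, 0.4]

```text
t: 8.9
eef_pos: [0.5989, 0.2344, 0.0279]
tool_rot: [-0.0, 1.0, 0.023, -0.001]
contact_force: [0.6, 1.4, -0.8]
gripper_width: 0.514
grasp_force: 48.2
```

Now the slow approach to contact.

Emit:
jog_arm:
  deltas:
    - [0, 0, -0.001, 0, 0, 0, 0.4]
    - [0, 0, -0.001, 0, 0, 0, 0.4]
    - [0, 0, -0.001, 0, 0, 0, 0.4]
    - [0, 0, 0, 0, 0, 0, 0.4]
    - [0, 0, 0, 0, 0, 0, 0.4]

```text
t: 9.4
eef_pos: [0.5989, 0.2344, 0.0252]
tool_rot: [-0.0, 1.0, 0.023, -0.001]
contact_force: [-2.2, -0.9, 4.3]
gripper_width: 0.514
grasp_force: 51.7
```

Emit:
jog_arm:
  deltas:
    - [0, 0, -0.001, 0, 0, 0, 0.4]
    - [0, 0, 0, 0, 0, 0, 0.4]
    - [0, 0, 0, 0, 0, 0, 0.4]

```text
t: 9.7
eef_pos: [0.599, 0.2344, 0.0252]
tool_rot: [-0.0, 1.0, 0.023, -0.001]
contact_force: [-4.8, -2.6, 14.6]
gripper_width: 0.511
grasp_force: 56.1
```

```bash
python3 - <<'E'
from station import bot
from h import *
snap(bot,'wrist','w5');snap(bot,'side','s5')
for t in('w3','w4','w5'):
    im=load(t)['img']; r=[]
    h=cv2.cvtColor(im,cv2.COLOR_RGB2HSV); M=(h[:,:,0]>98)&(h[:,:,0]<130)&(h[:,:,1]>110)
    for rows in((45,65),(90,110),(150,170),(210,230)):
        q=[np.where(M[k,190:325])[0] for k in range(*rows)]; r.append((round(190+np.mean([a[0] for a in q]),2),round(190+np.mean([a[-1] for a in q]),2)))
    cols=[np.where(M[:,k])[0] for k in range(225,285)]; print(t,r,np.median([a[0] for a in cols]),np.median([a[-1] for a in cols]))
s=load('s5');im=cv2.resize(np.clip(s['img'][185:285,85:215].astype(float)*2,0,255).astype(np.uint8),(780,600),interpolation=cv2.INTER_CUBIC);cv2.imwrite('pics/s5c.png',im[:,:,::-1])
E
```

```text
w3 [(np.float64(199.85), np.float64(312.7)), (np.float64(202.1), np.float64(310.35)), (np.float64(205.4), np.float64(307.15)), (np.float64(208.55), np.float64(303.65))] 32.0 376.0
w4 [(np.float64(199.35), np.float64(313.8)), (np.float64(201.7), np.float64(311.4)), (np.float64(205.0), np.float64(308.25)), (np.float64(208.35), np.float64(304.05))] 32.0 374.0
w5 [(np.float64(199.35), np.float64(313.85)), (np.float64(201.7), np.float64(311.4)), (np.float64(204.95), np.float64(308.35)), (np.float64(208.25), np.float64(304.7))] 32.0 371.0
```

View pics/s5c.png

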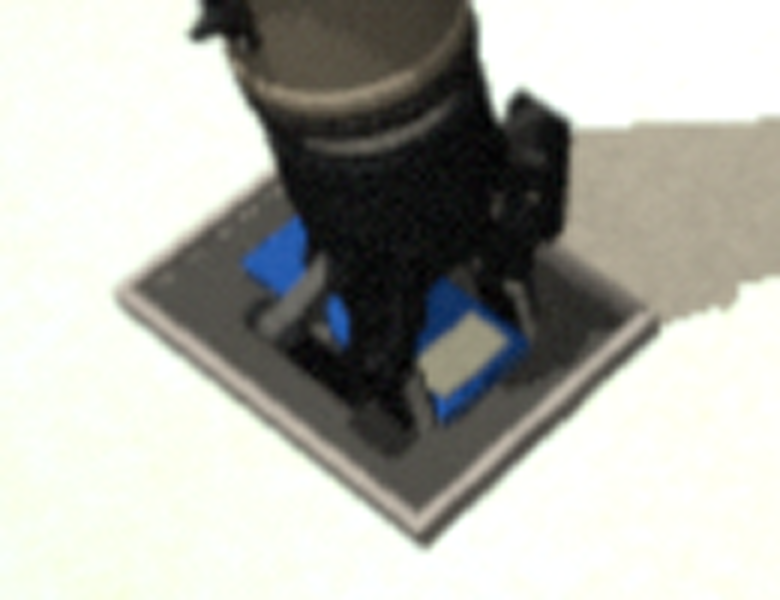

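```bash
python3 - <<'E'
from station import bot
from h import *
o=bot.get_obs();print(o['contact_force'],o['torque'],o['eef_pos'],o['tool_rot'])
# case top height from pixel width vs known 45mm width (ratio measured/true taken at several heights)
w=load('w5')
for z in(.013,.015,.017,.019):
    e=back(w,[(199.3,55),(314.3,55),(208.2,220),(305,220)],z); print(z,np.linalg.norm(e[0]-e[1]).round(4),np.linalg.norm(e[2]-e[3]).round(4))
w=load('w3')
for z in(.036,.038,.04):
    e=back(w,[(199.8,55),(313.2,55),(208.5,220),(304.2,220)],z); print(z,np.linalg.norm(e[0]-e[1]).round(4),np.linalg.norm(e[2]-e[3]).round(4))
# reference against the dispenser floor: camera height above case top in each
E
```

```text
[-4.2798274  -1.39316625 13.19301896] [-0.52447598  1.06171827  0.01724606] [0.59895139 0.23443507 0.02524041] [-1.91780824e-06  9.99726493e-01  2.33725664e-02 -8.13338773e-04]
0.013 0.0458 0.0456
0.015 0.0451 0.0449
0.017 0.0444 0.0442
0.019 0.0437 0.0435
0.036 0.0443 0.0442
0.038 0.0436 0.0436
0.04 0.0429 0.0429
```

The width in the wrist view puts the case top at about 15 mm at both ends, so it is level on the tray floor. Releasing gently.

Emit:
jog_arm:
  deltas:
    - [0, 0, 0.0005, 0, 0, 0, 0.5]
    - [0, 0, 0, 0, 0, 0, 0.52]
    - [0, 0, 0, 0, 0, 0, 0.54]
    - [0, 0, 0, 0, 0, 0, 0.56]
    - [0, 0, 0, 0, 0, 0, 0.6]
    - [0, 0, 0, 0, 0, 0, 0.65]
    - [0, 0, 0, 0, 0, 0, 0.7]
    - [0, 0, 0, 0, 0, 0, 0.7]
  newtons: 20

```text
t: 10.6
eef_pos: [0.5988, 0.2343, 0.024]
tool_rot: [-0.0, 1.0, 0.023, -0.001]
contact_force: [0.2, 0.6, -0.6]
gripper_width: 0.699
grasp_force: 0.0
```

Emit:
jog_arm:
  deltas:
    - [0, 0, 0.005, 0, 0, 0, 0.7]
    - [0, 0, 0.015, 0, 0, 0, 0.7]
    - [0, 0, 0.03, 0, 0, 0, 0.7]
    - [0, 0, 0.04, 0, 0, 0, 0.7]
    - [-0.02, -0.01, 0.04, 0, 0, 0, 0.7]
    - [-0.03, -0.03, 0.02, 0, 0, 0, 0.7]
    - [-0.03, -0.04, 0.01, 0, 0, 0, 0.7]
    - [-0.02, -0.04, 0, 0, 0, 0, 0.7]
    - [0, 0, 0, 0, 0, 0, 0.7]
    - [0, 0, 0, 0, 0, 0, 0.7]

```text
t: 11.6
eef_pos: [0.4997, 0.1142, 0.1855]
tool_rot: [-0.0, 1.0, 0.022, 0.0]
contact_force: [-0.0, 0.2, -0.3]
gripper_width: 0.705
grasp_force: 0.0
```

```bash
python3 - <<'E'
from station import bot
from h import *
w=snap(bot,'wrist','w6');s=snap(bot,'side','s6');o=bot.get_obs();print(o['t'],o['eef_pos'],o['contact_force'])
a=np.clip(w['img'].astype(float)*1.2,0,255)[0:324,30:422]
b=cv2.resize(np.clip(s['img'][130:285,95:280].astype(float)*1.6,0,255).astype(np.uint8),(392,324),interpolation=cv2.INTER_CUBIC)
cv2.imwrite('pics/c6.png',np.hstack([a.astype(np.uint8),b])[:,:,::-1])
E
```

```text
11.7 [0.50022877 0.11626497 0.1850665 ] [0.24721164 0.57215416 0.10490706]
```

View pics/c6.png

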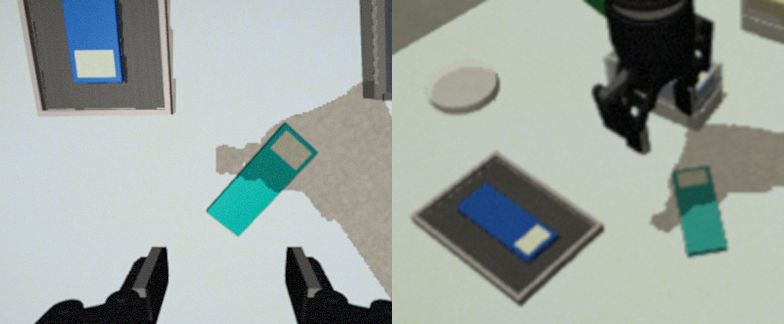

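The case lies flat and centred in the tray (crop right, about (508,220)), along its length. The robot is clear of everything, so I hand in.

```bash
python3 -c "
from station import bot
print(bot.hand_in())"
```

```text
the job is handed in; nothing more can be done
None
```

I pulled the bottom blue case out through the dispenser mouth and lowered it into the tray, where the last picture shows it flat, centred and along the tray's length; I handed the job in at about 11.7 s with the robot touching nothing, and no verdict came back.

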